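# Shut the row of flip-top sample vials

### The arm

A 6-joint arm with a two-finger parallel gripper is mounted at the origin on the work surface. World frame = base frame: x ahead of the robot, y to its left, z up, the work surface at z = 0. Lengths are in m, angles in degrees, forces in N, time in s.
With the tool pointing down it reaches from about 0.35 to 0.775 m from the base axis. Payload 7.3 kg.
Tool frame: the origin (TCP) lies on the centre line of the jaws, within the pads' length; the fingertips stand 22 mm ahead of it and the grasp point (between the pads) lies 3 mm ahead of it; z points along the fingers, y is the line along which they close (so a half turn about z gives the same grasp; the last joint's range is limited). The gripper opens to 92 mm and grips with 3 to 60 N. Pads are 19 mm wide; open, the fingers measure 130 mm over their backs; the gripper's body (75 mm by 190 mm) begins 47 mm behind the grasp point.
Start: joints at [60.963, 19.595, 87.324, -0, 73.075, -8.365], TCP at [0.185, 0.491, 0.22] pointing down, gripper open.
Joint ranges: [-145.02, 145.02], [-44.19, 115.74], [2.07, 154.8], [-57.11, 237.11], [16.16, 152.29], [-177.93, 177.93]. Speed limits (degrees/s): [147.25, 147.25, 180, 180, 180, 180].

### API

Orientations are given as a 3x3 rotation matrix whose columns are the frame's x, y, z axes.
In Python, from station import r, camera, get_calibration, finish_job gives the robot as it stands.
- The arm moves only by the shell command python3 -m crank 'ROWS' [OPENING]. ROWS is JSON, a list that holds one entry, the list of rows, each a list of 4 numbers: the shift along the tool's x, y, z in m, then the turn about the tool's z in rad. A call has 1 to 5 rows; each row shifts and turns the commanded pose from where the row before left it, along the tool's axes as they then stand; what a row does not reach is not made up. A row lasts 1/10 s, in which the tool goes at most 50 mm and 8.59 degrees, less where a joint would pass 70% of its speed; a pose out of reach is approached as far as the arm can. A call is refused whole if a number of a shift passes 0.05 or a number of a turn 0.15, either way. A call with a gripper value outside its range is refused whole. OPENING is the opening, from 0 (shut) to 1 (fully open), set as the call begins (- or left out, the last holds). The fingers move at their own pace and stop on an object; the grip force is fixed at half the most. Time passes only in rows, so rows that do not move let the fingers close. It gives the time, the measured TCP pose, the force, the opening and the grip force at its end, in the units of the state.
- r.get_obs(): the state, without advancing time (a new reading comes with each control period).
- camera(name): name is "side" or "top" or "wrist"; returns the picture (420x560x3 uint8, red, green, blue); there is no depth.
- get_calibration(name): a dict with "K" (3x3 intrinsics, pixels), "R" (3x3) and "t" (3): a world point X has camera coordinates R X + t. Camera axes: x right, y down, z forward; pixel columns grow to the right and rows downward; lengths in m; the calibration is good to about 2 mm. A picture is of the moment at which its call begins: read the wrist's pose just before it. get_calibration takes no time and is no camera call; for the wrist camera it gives the pose at the moment of the call.
- finish_job(): hands the job in; it is judged then, once.
The state is a dict: "time_s": time; "joints": joint angles; "qd": joint speeds; "effort": joint torques, N m; "tool_pos": TCP position; "eef_rot": TCP orientation; "force": force on the tool from outside, world axes, zero at the start; "ft_torque": the same for the moment, N m; "width": finger opening in m; "finger_force": force on a finger pad.
Only numpy, scipy, OpenCV 4.12 (cv2) and the standard library are available. Lean on these libraries where they do the work, as an engineer would, in place of code of your own. Each camera call takes 0.05 s, during which the arm holds its last target. There are 200 camera calls.

### The job

The five flip-top sample vials in the rack stand open. Starting at the end of the row on the lids' hinge side, run your fingertips lightly along it so that the lids fold over one after another and all lie pressed fully shut on their vials. Be gentle, do not lift, tip or shove the rack out of place, and leave the other things on the bench where they are.

Things in the scene. Friction and masses are not known exactly. Their poses are not given: they have to be found in the camera images.
- rack: grey plastic rack, 62 x 266 mm, loose on the bench on rubber feet (0.65 to 1.03 kg with its vials; slides if pushed sideways with more than about 5 N), holding five white vials fast in a single row. Origin: centre of its underside; z up, y along the row. The vials stand at x = 0, y = -100, -50, 0, 50, 100 mm; each is 32 mm across, its open mouth 72 mm above the bench
- first_hinge (a point): middle of the hinge of the first vial's lid (rack y = -118 mm, 72 mm above the bench), where the row of lids begins. Every lid is hinged in the same way: on the -y side of its vial, 18 mm from the vial's centre, on an axis along the rack's x. So lids fold shut by moving towards the rack's +y
- last_tab (a point): point where the end of the last lid's thumb tab lies when that lid is shut (rack y = 125 mm, 75 mm above the bench; this point does not move with the lid): the row of lids ends here
- lid1 (a joint): lid of the vial at rack y = -100 mm: white 36 mm disc, bevelled to a flat 24 mm top, with a thumb tab ending 43 mm from the hinge. Shut, that top is 77 mm above the bench. Hinge angle in rad: 0 shut flat, 1.57 upright, more leans back to -y, at most 2.1; starts at 1.3 to 1.95, tip up to 120 mm above the bench. It stays where it is left, moves at about 0.35 N on the tab and has no snap
- lid2 (a joint): the same, lid at y = -50 mm
- lid3 (a joint): the same, lid at y = 0
- lid4 (a joint): the same, lid at y = 50 mm
- lid5 (a joint): the same, lid at y = 100 mm
- reagent_bottle: bystander: small amber glass bottle with black cap, 56 mm across, 105 mm high, origin under its centre
- beaker: bystander: empty glass beaker, 60 mm across, 80 mm high, origin under its centre
- dishes: bystander: stack of three clear Petri dishes, 90 mm across, 45 mm high, origin under its centre
- jar: bystander: white plastic jar with red cap, 54 mm across, 65 mm high, origin under its centre

How it is judged (in metres and radians):
On the way, in this order (a step that is already met when the one before it is completed fails the run):
1. the run starts at the hinge-side end: the first lid is folded over while the middle and last lids still stand open (value of joint lid1 below 1 rad and value of joint each of lid3, lid5 above 1.2 rad), for 0.05 s.
2. the run reaches the middle of the row: the third lid is folded over while the last still stands open (value of joint lid3 below 1 rad and value of joint lid5 above 1.2 rad), for 0.05 s.
3. the run reaches the end of the row: the last lid is folded over (value of joint lid5 below 1 rad), for 0.05 s.
At the end, for the whole second after the job is handed in: All five lids are shut within 0.08 rad (about 3 mm at the thumb tab), the rack stands still and upright within 20 mm of where it was, and the bystanders are within 15 mm of where they were (value of joint each of lid1, lid2, lid3, lid4, lid5 below 0.08 rad and linear speed of rack below 0.01 m/s and distance of rack from where it was at the start of the episode below 0.02 m and angle between rack's own z axis and vertical below 0.05 rad and distance of each of reagent_bottle, beaker, dishes, jar from where it was at the start of the episode below 0.015 m); the robot touches nothing.
It fails at once if the rack is lifted more than 8 mm (height (world z) of rack above 0.008 m).
It fails at once if the rack is tipped more than 0.12 rad (angle between rack's own z axis and vertical above 0.12 rad).
It fails at once if the rack is shoved more than 25 mm (distance of rack from where it was at the start of the episode above 0.025 m).
It fails at once if the fingers press on the rack, vials or lids with more than 30 N (contact force between the fingers and rack above 30 N).
It fails at once if a bystander is moved more than 20 mm (distance of any of reagent_bottle, beaker, dishes, jar from where it was at the start of the episode above 0.02 m).
It also fails if it takes over 58 s, if anything falls off the work surface, if the arm or the gripper's body presses on something with over 40 N, if the wrist force passes 120 N, or if a joint passes its speed limit or range.

## Working session

There is one attempt and no reset: what is moved stays moved. The work goes in short steps, Python scripts to look and compute and a shell command to move; the robot and the scene stay as the last step left them, time stands still between calls to the robot, and variables do not carry over. Pictures are saved under pics/ and viewed, at most 10 in all, crops included, and the job is handed in when it is done.

```bash
mkdir -p pics; python3 - <<'E'
from station import r,camera,get_calibration
import cv2,numpy as np
o=r.get_obs();print(o['time_s'],o['tool_pos'],np.round(o['eef_rot'],3).tolist(),o['width'])
for n in('top','side'):
    im=camera(n);cv2.imwrite(f'pics/{n}0.png',im[:,:,::-1])
    c=get_calibration(n);print(n,np.round(c['K'],1).tolist(),np.round(c['R'],3).tolist(),np.round(c['t'],3).tolist())
E
```

```text
0.0 [0.18512319 0.49082925 0.21965276] [[-0.936, 0.353, -0.001], [0.353, 0.936, -0.001], [0.0, -0.002, -1.0]] 0.09183726768378356
top [[395.0, 0.0, 276.2], [0.0, 395.0, 215.1], [0.0, 0.0, 1.0]] [[-0.006, -1.0, -0.017], [-0.992, 0.008, -0.124], [0.124, 0.016, -0.992]] [0.049, 0.6, 0.82]
side [[400.2, 0.0, 281.2], [0.0, 400.2, 210.6], [0.0, 0.0, 1.0]] [[0.995, -0.102, -0.017], [-0.083, -0.685, -0.724], [0.062, 0.722, -0.689]] [-0.575, 0.131, 0.847]
```

View pics/top0.png

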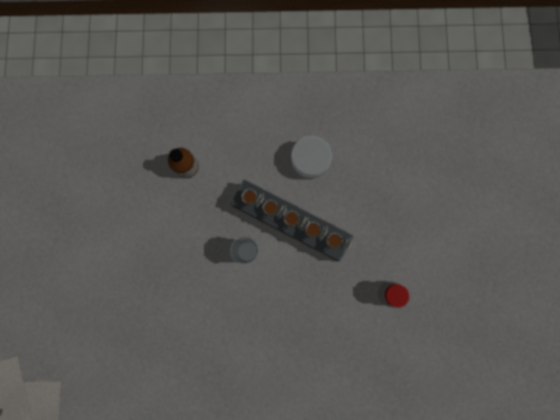

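View pics/side0.png

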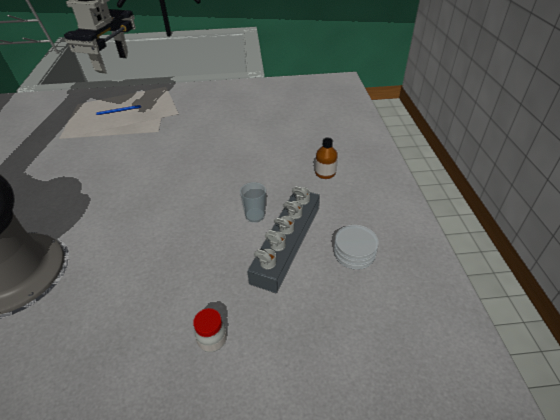

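The top view shows five vial mouths running from (249,198) to (335,241). The beaker is at (244,250), the dishes at (312,157), the jar at (397,295) and the bottle at (182,160). I need a zoom to see which side the hinges are on.

```bash
cat > h.py <<'E'
import numpy as np,cv2
from station import get_calibration
def ray(n,px,z):
    c=get_calibration(n);K,R,t=map(np.array,(c['K'],c['R'],c['t']))
    C=-R.T@t;d=R.T@np.linalg.inv(K)@np.array([px[0],px[1],1.]);return C+d*(z-C[2])/d[2]
def proj(n,X):
    c=get_calibration(n);p=np.array(c['K'])@(np.array(c['R'])@np.array(X)+np.array(c['t']));return p[:2]/p[2]
E
python3 - <<'E'
import cv2,numpy as np
from h import *
a=cv2.imread('pics/top0.png');b=cv2.imread('pics/side0.png')
p=[cv2.resize(x,(400,480),interpolation=cv2.INTER_CUBIC) for x in (a[170:270,225:355][:, :],b[175:300,235:335])]
cv2.imwrite('pics/z0.png',np.hstack(p))
hsv=cv2.cvtColor(a,cv2.COLOR_BGR2HSV)
m=cv2.inRange(hsv,(3,110,50),(20,255,255));m[:175]=0
n,_,s,c=cv2.connectedComponentsWithStats(m)
for i in range(1,n):
    if s[i,4]>8: print(s[i,4],c[i].round(1),[ray('top',c[i],z)[:2].round(3) for z in(.03,.06)])
for nm,px,z in(('bottle',(176,155),.105),('beaker',(245,250),.04),('dish',(312,155),.045),('jar',(398,295),.065)):print(nm,ray('top',px,z).round(3))
E
```

```text
107 [249.3 196.7] [array([0.643, 0.104]), array([0.637, 0.101])]
111 [270.3 207.6] [array([0.618, 0.058]), array([0.614, 0.057])]
117 [291.3 218.4] [array([0.594, 0.012]), array([0.59 , 0.012])]
118 [312.6 229.6] [array([ 0.569, -0.034]), array([ 0.566, -0.032])]
119 [333.9 240.5] [array([ 0.545, -0.08 ]), array([ 0.543, -0.076])]
bottle [0.718 0.248 0.105]
beaker [0.525 0.112 0.04 ]
dish [ 0.731 -0.035  0.045]
jar [ 0.431 -0.203  0.065]
```

View pics/z0.png

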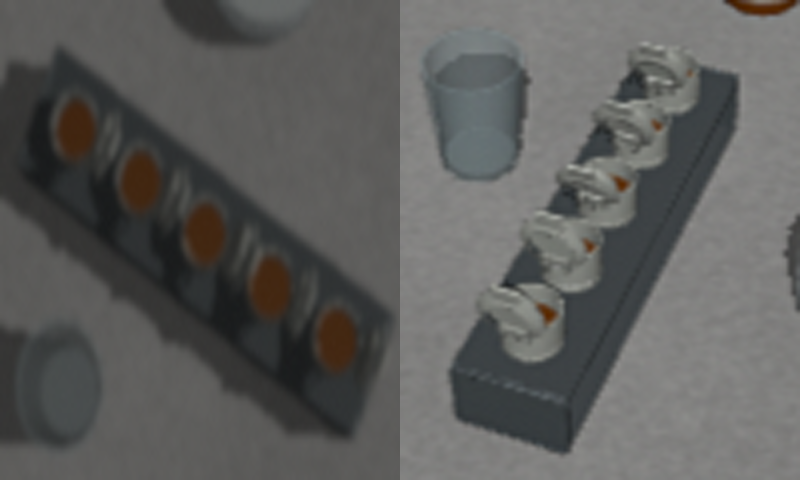

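The zoomed crops show the lids standing on the lower-right (−y) side of each mouth in the top view, and on the near side in the side view. So the first vial is the one at about (0.543, −0.076). The row direction is (0.469, 0.883), and the rack centre is at about (0.590, 0.012). I'll turn tool y along the row, close the fingers and go to the start at s = −175 mm.

```bash
python3 -m crank '[[[0,0,0,0.128],[-0.029,-0.0204,0,0],[-0.029,-0.0204,0,0],[-0.029,-0.0204,0,0],[-0.029,-0.0204,0,0]]]' 0
python3 -m crank '[[[-0.029,-0.0204,0,0],[-0.029,-0.0204,0,0],[-0.029,-0.0204,0,0],[-0.029,-0.0204,0,0],[-0.029,-0.0204,0,0]]]'
python3 -m crank '[[[-0.029,-0.0204,0,0],[-0.029,-0.0204,0,0],[-0.029,-0.0204,0,0],[-0.029,-0.0204,0,0],[-0.029,-0.0204,0,0]]]'
python3 -m crank '[[[-0.029,-0.0204,0,0],[-0.029,-0.0204,0,0],[-0.029,-0.0204,0,0],[-0.029,-0.0204,0,0],[-0.029,-0.0204,0,0]]]'
python3 -m crank '[[[-0.003,0,0,0],[0,0,0,0],[0,0,0,0]]]'
python3 - <<'E'
from station import r,camera,get_calibration
import cv2,numpy as np
from h import *
o=r.get_obs();print(o['tool_pos'],np.round(o['eef_rot'],3).tolist(),o['width'])
T=np.array([o['tool_pos'][0],o['tool_pos'][1]]);u=np.array([.469,.883])
P=[proj('wrist',[.590+s*.469,.012+s*.883,.072]).round(0).tolist() for s in(-.1,-.05,0,.05,.1)];print(P)
im=camera('wrist');cv2.imwrite('pics/w0.png',im[:,:,::-1])
E
```

```text
time_s: 0.6
tool_pos: [0.2496, 0.3633, 0.22]
eef_rot: [[-0.883, 0.469, -0.0], [0.469, 0.883, -0.001], [0.0, -0.001, -1.0]]
force: [0.4, 0.4, 0.8]
width: 0.0564
finger_force: 0.0
time_s: 1.1
tool_pos: [0.3298, 0.2052, 0.2202]
eef_rot: [[-0.883, 0.469, -0.0], [0.469, 0.883, -0.0], [0.0, -0.0, -1.0]]
force: [0.8, 0.3, 0.2]
width: 0.0163
finger_force: 0.0
time_s: 1.6
tool_pos: [0.4099, 0.047, 0.2202]
eef_rot: [[-0.883, 0.47, -0.0], [0.47, 0.883, 0.0], [0.0, 0.0, -1.0]]
force: [0.1, 0.6, -0.0]
width: 0.0008
finger_force: 0.0
time_s: 2.1
tool_pos: [0.49, -0.1111, 0.2199]
eef_rot: [[-0.883, 0.47, -0.001], [0.47, 0.883, 0.0], [0.001, 0.0, -1.0]]
force: [1.2, 0.8, 0.2]
width: 0.0004
finger_force: 0.0
time_s: 2.4
tool_pos: [0.4918, -0.1103, 0.22]
eef_rot: [[-0.883, 0.469, -0.001], [0.469, 0.883, 0.001], [0.001, 0.0, -1.0]]
force: [-0.5, 0.0, 0.2]
width: 0.0003
finger_force: 0.0
[ 0.49183302 -0.11026032  0.21999749] [[-0.883, 0.469, -0.001], [0.469, 0.883, 0.001], [0.001, 0.0, -1.0]] 0.00033161356746438936
[[333.0, 218.0], [379.0, 218.0], [424.0, 218.0], [469.0, 218.0], [514.0, 218.0]]
```

View pics/w0.png

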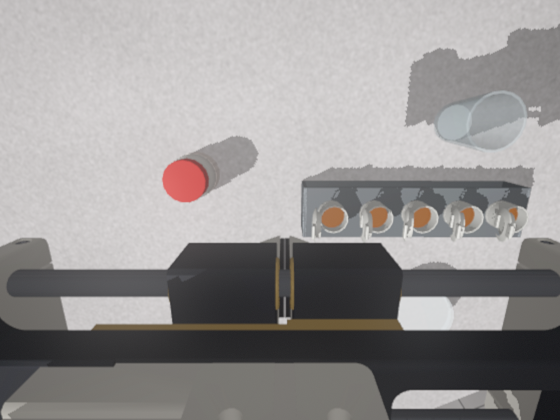

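The wrist view shows the mouths at (333,217) to (512,215). The predicted positions were (333,218) to (514,218), so the pose holds to about 1–2 mm. All the lids stand on the left (hinge) side and the approach is clear. Next I move to the start and descend until the fingertips are at 86 mm.

```bash
python3 -m crank '[[[-0.0296,-0.0213,0,0],[0,0,0.03,0],[0,0,0.03,0],[0,0,0.03,0],[0,0,0.022,0]]]'
python3 -m crank '[[[0,0,0,0],[0,0,0,0]]]'
python3 -m crank '[[[0,0.01,0,0],[0,0.01,0,0],[0,0.01,0,0],[0,0.01,0,0],[0,0.01,0,0]]]'
python3 -m crank '[[[0,0.01,0,0],[0,0.01,0,0],[0,0.01,0,0],[0,0.01,0,0],[0,0.01,0,0]]]'
python3 - <<'E'
from station import camera
import cv2
im=camera('side');cv2.imwrite('pics/s1.png',cv2.resize(im[150:300,220:370,::-1],(600,600),interpolation=cv2.INTER_CUBIC))
E
```

```text
time_s: 2.95
tool_pos: [0.5076, -0.1423, 0.1069]
eef_rot: [[-0.884, 0.468, -0.002], [0.468, 0.884, 0.001], [0.002, 0.0, -1.0]]
force: [-0.0, -0.3, -0.3]
width: 0.0005
finger_force: 0.0
time_s: 3.15
tool_pos: [0.5087, -0.1431, 0.109]
eef_rot: [[-0.883, 0.469, 0.0], [0.469, 0.883, 0.0], [-0.0, 0.0, -1.0]]
force: [-0.1, -1.3, 0.2]
width: 0.0002
finger_force: 0.0
time_s: 3.65
tool_pos: [0.5326, -0.0986, 0.1085]
eef_rot: [[-0.883, 0.469, 0.0], [0.469, 0.883, 0.0], [-0.0, 0.0, -1.0]]
force: [-0.3, -0.3, 0.6]
width: 0.0008
finger_force: 0.0
time_s: 4.15
tool_pos: [0.5559, -0.0548, 0.1083]
eef_rot: [[-0.883, 0.47, 0.0], [0.47, 0.883, -0.0], [-0.0, -0.0, -1.0]]
force: [0.0, -0.6, 4.0]
width: 0.0004
finger_force: 1.6
```

View pics/s1.png

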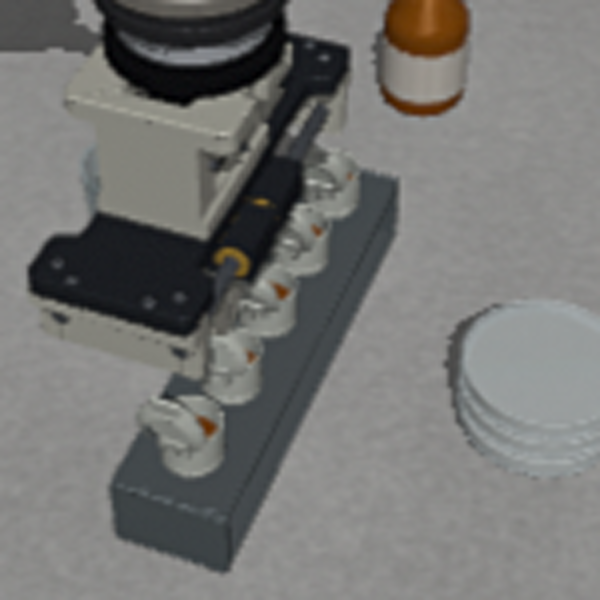

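The crop shows the nearest lid apparently still standing, although the fingers should be past it. I'll project the fingertips and vials into this view before going on.

```bash
python3 - <<'E'
from h import *
from station import r,camera
o=r.get_obs();p=np.array(o['tool_pos']);print(o['tool_pos'],o['force'],o['finger_force'])
f=lambda q:((proj('side',q)-[220,150])*4).round()
print('tip',f([p[0],p[1],p[2]-.022]),'tcp',f(p),'body',f(p+[0,0,.044]))
for s in(-.1,-.05,0,.05,.1):print(s,f([.590+s*.469,.012+s*.883,.072]))
print(f([.590-.133*.469,.012-.133*.883,.0]))
P=[proj('wrist',[.590+s*.469,.012+s*.883,.072]).round(0).tolist() for s in(-.1,-.05,0,.05,.1)];print(P)
cv2.imwrite('pics/w1.png',camera('wrist')[:,:,::-1])
E
```

```text
[ 0.55661877 -0.05374518  0.10851528] [0.14170802 1.00510899 2.22489287] 0.40587319526821375
tip [210. 364.] tcp [208. 333.] body [205. 268.]
-0.1 [187. 421.]
-0.05 [226. 350.]
0 [263. 285.]
0.05 [297. 224.]
0.1 [328. 168.]
[166. 561.]
[[248.0, 225.0], [318.0, 225.0], [388.0, 225.0], [457.0, 225.0], [527.0, 225.0]]
```

View pics/w1.png

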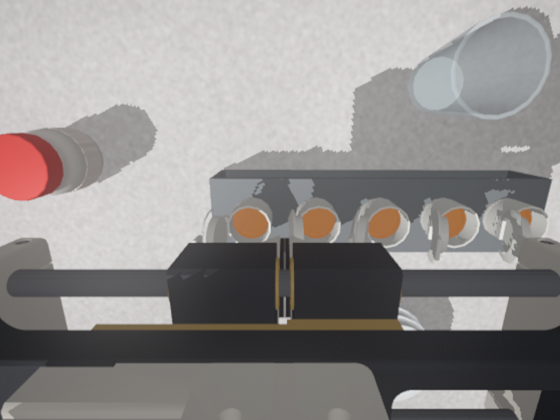

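The wrist view shows vial 1's mouth still open at (250,222), with its lid at (215,228) and the jaws below row 243. I'll project the fingertip into this view to see where it actually is.

```bash
python3 - <<'E'
from h import *
from station import r
o=r.get_obs();p=np.array(o['tool_pos']);R=np.array(o['eef_rot'])
c=get_calibration('wrist');Rc=np.array(c['R']);C=-Rc.T@np.array(c['t'])
print('cam in tool',(R.T@(C-p)).round(4),'axes in tool',(Rc@R).round(3).tolist(),np.array(c['K']).round(0).tolist())
for z in(.022,.003,-.02,-.044):
  print(z,[proj('wrist',p+R@np.array([x,y,z])).round(0).tolist() for x,y in((-.0095,0),(0,0),(.0095,0),(0,-.019),(0,.019))])
E
```

```text
cam in tool [ 0.0719 -0.0005 -0.1644] axes in tool [[-0.0, 1.0, 0.0], [-0.963, -0.0, -0.27], [-0.27, -0.0, 0.963]] [[296.0, 0.0, 284.0], [0.0, 296.0, 206.0], [0.0, 0.0, 1.0]]
0.022 [[285.0, 247.0], [285.0, 234.0], [285.0, 221.0], [257.0, 234.0], [313.0, 234.0]]
0.003 [[285.0, 260.0], [285.0, 245.0], [285.0, 231.0], [254.0, 245.0], [316.0, 245.0]]
-0.02 [[285.0, 278.0], [285.0, 262.0], [285.0, 246.0], [250.0, 262.0], [321.0, 262.0]]
-0.044 [[285.0, 304.0], [285.0, 286.0], [285.0, 267.0], [244.0, 286.0], [327.0, 286.0]]
```

```bash
python3 - <<'E'
import cv2,numpy as np
a=[cv2.resize(cv2.imread(f'pics/{n}.png')[195:255,185:385],(800,240),interpolation=cv2.INTER_CUBIC) for n in('w0','w1')]
cv2.imwrite('pics/z1.png',np.vstack(a))
E
```

```text
(no output)
```

View pics/z1.png

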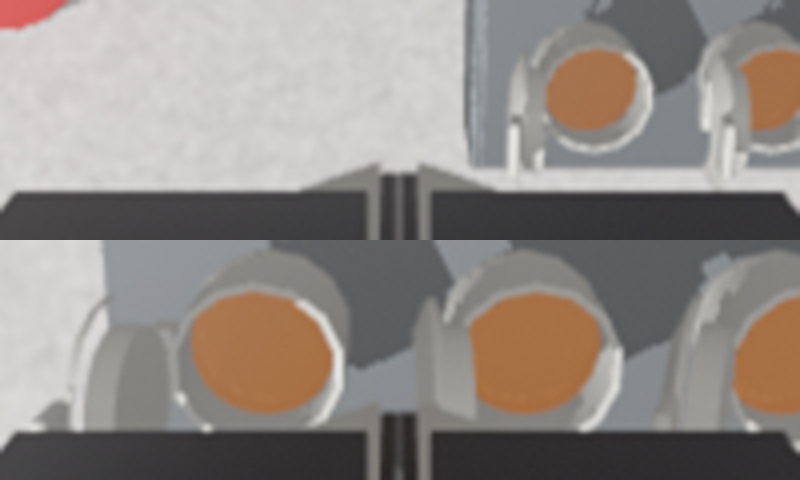

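The finger's leading edge appears at row 236, where row 221 was expected. Either the tip is off to the side or it is higher than I assumed. A close side crop should decide it.

```bash
python3 - <<'E'
import cv2,numpy as np
from station import camera,r
from h import *
o=r.get_obs();p=np.array(o['tool_pos']);R=np.array(o['eef_rot']);print(p,o['force'])
im=np.ascontiguousarray(camera('side')[195:280,225:310,::-1]);k=7
z=cv2.convertScaleAbs(cv2.resize(im,None,fx=k,fy=k,interpolation=cv2.INTER_CUBIC),alpha=1.2)
cv2.imwrite('pics/s2.png',z)
for q in([0,0,.022],[.0095,-.019,.022],[-.0095,-.019,.022],[-.0095,.019,.022],[-.0095,-.019,-.044],[.0095,-.019,-.044]):
  print(q,((proj('side',p+R@np.array(q))-[225,195])*k).round())
E
```

```text
[ 0.55617271 -0.05444675  0.10842139] [ 0.35993186 -0.41337001 -0.06316605]
[0, 0, 0.022] [330. 325.]
[0.0095, -0.019, 0.022] [272. 363.]
[-0.0095, -0.019, 0.022] [335. 382.]
[-0.0095, 0.019, 0.022] [388. 287.]
[-0.0095, -0.019, -0.044] [327. 214.]
[0.0095, -0.019, -0.044] [260. 195.]
```

View pics/s2.png

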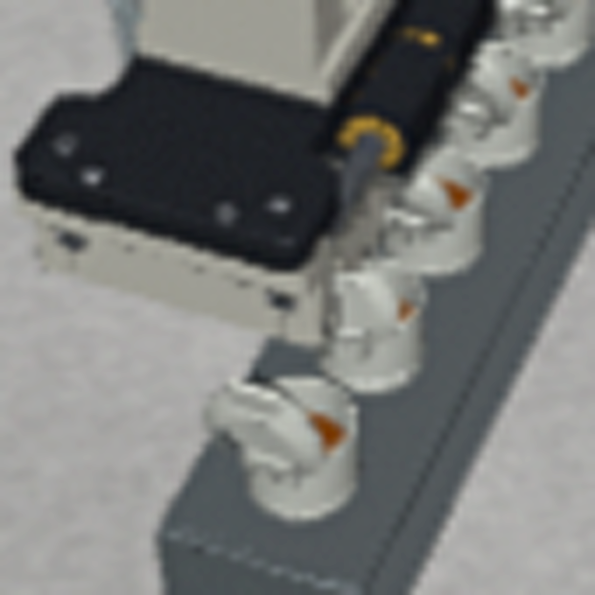

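The close-up shows lid 1's tip at image (255,252), which is exactly where it was at the start. The finger passed over it untouched, so the real tip must sit higher than nominal. I'll go back along the free path and sweep about 10 mm lower. I'll tell shut lids numerically, since a shut lid hides its orange patch.

```bash
cat >> h.py <<'E'
def orange(n,name):
    from station import camera
    im=camera(n)[:,:,::-1].copy();cv2.imwrite(f'pics/{name}.png',im)
    m=cv2.inRange(cv2.cvtColor(im,cv2.COLOR_BGR2HSV),(3,110,40),(20,255,255))
    out=[]
    for s in(-.1,-.05,0,.05,.1):
        u,v=proj(n,[.590+s*.469,.012+s*.883,.066]).astype(int);h=13 if n=='side' else 20
        out.append(int((m[max(v-h,0):v+h,max(u-h,0):max(u+h,0)]>0).sum()))
    return out
E
python3 -m crank '[[[0,-0.02,0,0],[0,-0.02,0,0],[0,-0.02,0,0],[0,-0.02,0,0],[0,-0.02,0,0]]]'
python3 -m crank '[[[0,0,0.005,0],[0,0,0.005,0],[0,0,0,0]]]'
python3 -c "
from h import *;print(orange('side','a0'),orange('wrist','a1'))"
python3 -m crank '[[[0,0.01,0,0],[0,0.01,0,0],[0,0.01,0,0],[0,0.01,0,0],[0,0.01,0,0]]]'
python3 -m crank '[[[0,0.01,0,0],[0,0.01,0,0],[0,0,0,0]]]'
python3 -c "
from h import *;print(orange('side','a2'),orange('wrist','a3'))"
```

```text
time_s: 4.8
tool_pos: [0.5079, -0.1448, 0.1083]
eef_rot: [[-0.883, 0.47, -0.0], [0.47, 0.883, 0.0], [0.0, -0.0, -1.0]]
force: [0.6, 0.3, 0.8]
width: 0.0003
finger_force: 0.0
time_s: 5.1
tool_pos: [0.5082, -0.1431, 0.0974]
eef_rot: [[-0.883, 0.469, -0.002], [0.469, 0.883, 0.001], [0.002, 0.0, -1.0]]
force: [1.4, 0.5, 0.0]
width: 0.0005
finger_force: 0.0
[26, 2, 8, 3, 0] [647, 120, 113, 0, 0]
time_s: 5.7
tool_pos: [0.533, -0.0987, 0.0988]
eef_rot: [[-0.883, 0.469, 0.001], [0.469, 0.883, -0.0], [-0.001, 0.0, -1.0]]
force: [0.6, -0.1, -0.2]
width: 0.0003
finger_force: 0.2
time_s: 6.0
tool_pos: [0.5419, -0.0807, 0.0981]
eef_rot: [[-0.884, 0.468, -0.0], [0.468, 0.884, 0.0], [0.0, 0.0, -1.0]]
force: [-0.4, 0.2, 0.3]
width: 0.0004
finger_force: 0.0
[0, 8, 18, 4, 0] [368, 594, 602, 177, 0]
```

```bash
python3 - <<'E'
import cv2,numpy as np
a=cv2.resize(cv2.imread('pics/a3.png')[170:260,190:490],(800,240),interpolation=cv2.INTER_CUBIC)
b=cv2.resize(cv2.imread('pics/a2.png')[190:285,220:380],(584,347),interpolation=cv2.INTER_CUBIC)
cv2.imwrite('pics/z2.png',np.vstack([a,np.hstack([b,np.zeros((347,216,3),np.uint8)])]))
E
```

```text
(no output)
```

View pics/z2.png

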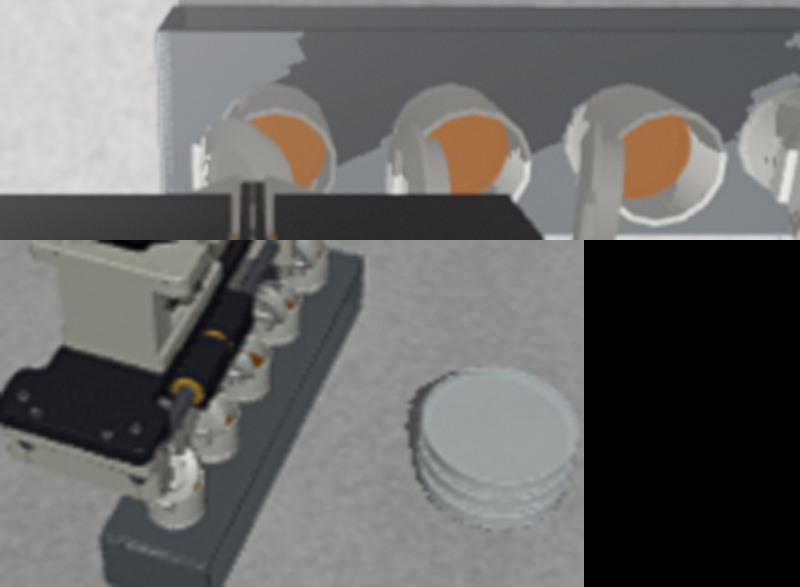

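The crops show lid 1 now folding under the fingertips, with its disc leaning over the mouth at crop (250,150). The real tip is therefore near z ≈ 0.10, about 5 mm behind the TCP. I'll lower another 10 mm, where the body still clears the standing lids, and sweep the row.

```bash
python3 -m crank '[[[0,0,0.005,0],[0,0,0.005,0],[0,0.01,0,0],[0,0.01,0,0],[0,0.01,0,0]]]' | grep -E "pos|force"
python3 -m crank '[[[0,0.01,0,0],[0,0.01,0,0],[0,0.01,0,0],[0,0.01,0,0],[0,0.01,0,0]]]' | grep -E "pos|force"
python3 -c "
from h import *;print(orange('wrist','b1'),orange('side','b2'))"
```

```text
tool_pos: [0.556, -0.0547, 0.0883]
force: [-0.7, -0.2, -0.4]
finger_force: 0.2
tool_pos: [0.5794, -0.0105, 0.0883]
force: [-0.7, 0.4, 0.5]
finger_force: 0.2
[177, 66, 503, 793, 351] [0, 0, 0, 15, 4]
```

```bash
python3 -m crank '[[[0,0.01,0,0],[0,0.01,0,0],[0,0.01,0,0],[0,0.01,0,0],[0,0.01,0,0]]]' | grep -E "pos|force"
python3 -c "
from h import *;print(orange('wrist','b3'))"
python3 -m crank '[[[0,0.01,0,0],[0,0.01,0,0],[0,0.01,0,0],[0,0.01,0,0],[0,0.01,0,0]]]' | grep -E "pos|force"
python3 -c "
from h import *;print(orange('wrist','b4'))"
python3 -m crank '[[[0,0.01,0,0],[0,0.01,0,0],[0,0.01,0,0],[0,0.01,0,0],[0,0.01,0,0]]]' | grep -E "pos|force"
python3 -c "
from h import *;print(orange('wrist','b5'),orange('side','b6'))"
```

```text
tool_pos: [0.6029, 0.0336, 0.0883]
force: [-0.1, -1.1, 0.0]
finger_force: 0.2
[0, 181, 65, 489, 779]
tool_pos: [0.6264, 0.0777, 0.0883]
force: [-0.6, -0.3, 0.2]
finger_force: 0.2
[0, 0, 179, 66, 486]
tool_pos: [0.6499, 0.1219, 0.0883]
force: [-0.2, -0.2, -0.2]
finger_force: 0.0
[0, 0, 0, 180, 66] [0, 0, 0, 0, 0]
```

All five lids are folded over in order, with negligible force. Now I return above the row to vial 1 and press down in small steps to find the shut height.

```bash
python3 -m crank '[[[0,0,0.0,0],[0,0,-0.04,0],[0,-0.04,0,0],[0,-0.045,0,0],[0,-0.045,0,0]]]' | grep -E "pos|force"
python3 -m crank '[[[0,-0.045,0,0],[0,-0.045,0,0],[0,0,0,0],[0,0,0.025,0],[0,0,0.015,0]]]' | grep -E "pos|force"
python3 -m crank '[[[0,0,0.004,0],[0,0,0.002,0],[0,0,0.002,0],[0,0,0,0]]]' | grep -E "pos|force"
```

```text
tool_pos: [0.5874, 0.005, 0.1286]
force: [0.4, -0.9, 0.6]
finger_force: 0.0
tool_pos: [0.5458, -0.0735, 0.0877]
force: [0.6, 0.5, -0.0]
finger_force: 0.0
tool_pos: [0.5466, -0.0731, 0.0808]
force: [-0.2, -0.2, 0.4]
finger_force: 0.0
```

```bash
for i in 1; do :; done
python3 -m crank '[[[0,0,0.002,0],[0,0,0.002,0],[0,0,0,0]]]' | grep -E "pos|force"
python3 -m crank '[[[0,0,0.001,0],[0,0,0.001,0],[0,0,0,0]]]' | grep -E "pos|force"
```

```text
tool_pos: [0.5461, -0.0732, 0.0762]
force: [-0.4, -0.2, -0.7]
finger_force: 0.1
tool_pos: [0.5461, -0.0732, 0.0742]
force: [-0.6, 0.5, 0.6]
finger_force: 0.0
```

```bash
python3 -m crank '[[[0,0,0.001,0],[0,0,0,0]]]' | grep -E "pos|force"
python3 -m crank '[[[0,0,0.001,0],[0,0,0,0]]]' | grep -E "pos|force"
```

```text
tool_pos: [0.5461, -0.0732, 0.0732]
force: [-0.3, 0.3, 0.2]
finger_force: 0.0
tool_pos: [0.5461, -0.0732, 0.0722]
force: [0.3, 0.3, -0.0]
finger_force: 0.0
```

```bash
python3 -m crank '[[[0,0,0.001,0],[0,0,0,0]]]' | grep -E "pos|force"
```

```text
tool_pos: [0.5461, -0.0732, 0.0712]
force: [0.6, 0.5, 0.3]
finger_force: 0.0
```

```bash
python3 -m crank '[[[0,0,0.001,0],[0,0,0,0]]]' | grep -E "pos|force"
python3 -m crank '[[[0,0,0.001,0],[0,0,0,0]]]' | grep -E "pos|force"
```

```text
tool_pos: [0.5462, -0.0732, 0.0708]
force: [-1.6, -0.0, 4.4]
finger_force: 2.3
tool_pos: [0.5463, -0.0732, 0.0706]
force: [-3.8, 0.9, 11.5]
finger_force: 5.5
```

```bash
python3 -m crank '[[[0,0,0.001,0],[0,0,0,0]]]' | grep -E "pos|force"
python3 -c "
from h import *;print(orange('wrist','c1'))"
```

```text
tool_pos: [0.5464, -0.0733, 0.0705]
force: [-4.8, 0.5, 15.8]
finger_force: 8.8
[10, 0, 0, 0, 0]
```

Contact is at TCP z ≈ 0.071, so lid 1 is pressed shut. The standing angles of the next lids would wedge a flat slide, so I'll hop to each one and press it down from above to about 4 N.

```bash
python3 -m crank '[[[0,0,-0.0222,0],[0,0.025,0,0],[0,0.025,0,0],[0,0,0,0]]]' | grep -E "pos|force"
python3 -m crank '[[[0,0,0.009,0],[0,0,0.007,0],[0,0,0.003,0],[0,0,0.0013,0],[0,0,0,0]]]' | grep -E "pos|force"
python3 -c "
from h import *;print(orange('wrist','c2'))"
```

```text
tool_pos: [0.5706, -0.027, 0.0906]
force: [0.8, -0.6, -0.2]
finger_force: 0.0
tool_pos: [0.5687, -0.0296, 0.0707]
force: [-5.2, 0.7, 8.7]
finger_force: 4.5
[0, 17, 0, 0, 0]
```

```bash
python3 -m crank '[[[0,0,-0.0203,0],[0,0.025,0,0],[0,0.025,0,0],[0,0,0,0]]]' | grep -E "pos|force"
python3 -m crank '[[[0,0,0.009,0],[0,0,0.007,0],[0,0,0.003,0],[0,0,0.001,0],[0,0,0,0]]]' | grep -E "pos|force"
python3 -m crank '[[[0,0,-0.02,0],[0,0.025,0,0],[0,0.025,0,0],[0,0,0,0]]]' | grep -E "pos|force"
python3 -m crank '[[[0,0,0.009,0],[0,0,0.007,0],[0,0,0.003,0],[0,0,0.001,0],[0,0,0,0]]]' | grep -E "pos|force"
```

```text
tool_pos: [0.5937, 0.0165, 0.0901]
force: [-0.3, 0.3, 0.1]
finger_force: 0.0
tool_pos: [0.5921, 0.0142, 0.0708]
force: [-4.5, -0.2, 6.7]
finger_force: 3.6
tool_pos: [0.6172, 0.0607, 0.0901]
force: [-0.2, -0.0, 0.4]
finger_force: 0.0
tool_pos: [0.6156, 0.0582, 0.0708]
force: [-5.4, -0.0, 7.9]
finger_force: 3.4
```

```bash
python3 -m crank '[[[0,0,-0.02,0],[0,0.025,0,0],[0,0.025,0,0],[0,0,0,0]]]' | grep -E "pos|force"
python3 -m crank '[[[0,0,0.009,0],[0,0,0.007,0],[0,0,0.003,0],[0,0,0.001,0],[0,0,0,0]]]' | grep -E "time|pos|force"
```

```text
tool_pos: [0.6406, 0.1049, 0.0901]
force: [0.2, -0.1, 0.0]
finger_force: 0.0
time_s: 15.8
tool_pos: [0.6391, 0.1023, 0.0708]
force: [-3.8, -1.8, 7.1]
finger_force: 3.2
```

```bash
python3 -m crank '[[[0,0,-0.03,0],[0,0,-0.04,0],[0,0,-0.04,0],[0,0,-0.04,0],[0.04,0,0,0]]]' | grep -E "pos|force"
python3 -m crank '[[[0.04,0,0,0],[0.04,0,0,0],[0.04,0,0,0],[0.04,0,0,0],[0,0,0,0]]]' | grep -E "pos|force"
python3 - <<'E'
from h import *
from station import camera
a=camera('side')[:,:,::-1];b=camera('top')[:,:,::-1]
f=lambda x,w,h:cv2.resize(x,(w,h),interpolation=cv2.INTER_CUBIC)
cv2.imwrite('pics/end.png',np.hstack([f(a[180:300,235:335],480,576),f(b[170:290,225:290+65],320,300) if 0 else cv2.copyMakeBorder(f(b[170:270,225:355],320,246),0,330,0,0,cv2.BORDER_CONSTANT)]))
print(orange('top','e1'),orange('side','e2'))
o=cv2.imread('pics/top0.png');n=cv2.imread('pics/e1.png')
d=(cv2.absdiff(o,n).max(2)>40).astype(np.uint8)
for nm,(u,v) in dict(bottle=(182,160),beaker=(244,250),dish=(312,157),jar=(397,295)).items():print(nm,int(d[v-25:v+25,u-25:u+25].sum()))
E
```

```text
tool_pos: [0.6103, 0.1197, 0.2266]
force: [0.7, 0.9, 1.2]
finger_force: 0.0
tool_pos: [0.4594, 0.1983, 0.2204]
force: [-0.3, -0.3, -0.3]
finger_force: 0.0
[0, 0, 0, 0, 0] [0, 0, 0, 0, 0]
bottle 0
beaker 0
dish 0
jar 0
```

View pics/end.png

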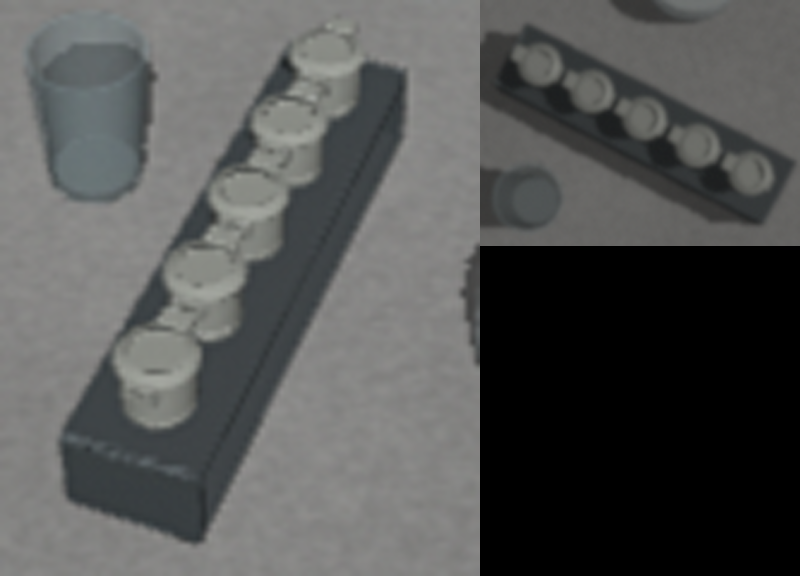

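Both views show all five lids flat on their vials, at crop (157,355) up to (325,50). The rack looks unmoved, and the top-view comparison shows no change around the bystanders. Each lid met the same hard stop at z ≈ 0.071, so I'm handing the job in.

```bash
python3 -c "
from station import finish_job;print(finish_job())"
```

```text
the job is handed in; nothing more can be done
None
```

All five lids were folded over in order from the hinge end and pressed shut, peaking at about 16 N on the force readout; the last pictures show the rack and bystanders unmoved, and the job is handed in (no verdict was returned).

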